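# Close the twist-lock hood of a food carrier over its inner pot

## Task

Get the food carrier ready to go out: lower the loose hood over the metal pot that stands in the carrier, feel for the place where it drops fully down onto the carrier's shoulder, and only then turn it clockwise (seen from above) until it is locked home. Leave the pot standing in the carrier and let go of the hood; leave the bottle, the bowl and the spatula alone.

Things in the scene. Friction and masses are not known exactly. Their poses are not given: they have to be found in the camera images.
- carrier_shoulder (a point): Carrier: thick grey round tub fixed to the table, 140 mm across, 60 mm high, with a small carrying grip on its +x and -x sides (out to 91 mm from the axis, 34 to 46 mm above the table). The point lies on its axis at the height of its flat shoulder, 60 mm above the table, where the hood's rim rests when down; z is up.
- collar_top (a point): Top centre of the fixed steel collar on the shoulder: a neck 104 mm across, 22 mm high, with two lugs out to 120 mm across, 14 to 20 mm above the shoulder, each 146 degrees long; two opposite gaps of 34 degrees between. x here is the carrier's, NOT the collar's: the line through the gaps lies anywhere within 0.5 rad of it, differs each time; find it by sight from above or by touch with the hood.
- hood_mid (a point): Hood: upturned steel cup with a black grip bar on top, 136 mm across, 106 mm high with the bar, 0.2 to 0.42 kg; it starts standing on its open rim on the table. The point lies on its axis, half-way up, 53 mm above the rim; z is up. Its flat top is 66 mm above the rim; inside it is 128 mm wide, 62 mm deep. Half a turn about z makes no difference.
- hood_bar (a point): The straight grip bar on the hood, centred on it: 90 mm long (x), 18 mm wide (y), from 66 to 106 mm above the rim. The point lies on the axis, 92 mm above the rim, where the bar is gripped well. Two flat ears stick out near the rim on the +y and -y sides, out to 97 mm from the axis, 12 mm thick (x), from 4 to 24 mm above the rim: the hood is easily turned by pushing an ear there; pushed sideways up at the bar it tips and jams.
- hood_rim (a point): Centre of the hood's rim. Two inward tabs on the +x and -x sides (in line with the bar), 18 mm wide, 110 mm tip to tip, 4 to 10 mm above the rim. Unaligned they rest on the lugs, rim 16 mm above the shoulder; at the gaps (7 degrees of play either way) the hood drops onto the shoulder. Turned clockwise they go under the lugs; after 30 to 50 degrees a tab meets the catch.
- catch (a joint): Stiff sliding catch hidden in the collar under one lug. 0 at the start; a tab of the hood, turned clockwise, pushes it along, against about 2 N of friction at the tab, to its end stop at 0.2 rad, where the hood is locked home. It stays where it is left.
- pot_mid (a point): Open round metal pot, 92 mm across at its rim and 95 mm high, standing loose inside the carrier on its floor (8 mm above the table) so that it stands 43 mm above the shoulder. The point is on its axis, half-way up; z is up.
- bottle_mid (a point): Bystander: white squeeze bottle, 52 mm across, 120 mm high, standing; the point is on its axis, half-way up.
- bowl_mid (a point): Bystander: small white bowl, 110 mm across, 45 mm high; the point is on its axis, half-way up.
- spatula_grip (a point): Bystander: spatula 240 mm long lying on the table; the point is in its handle, x runs along it to the blade.
Things that resemble listed ones, but are neither listed nor needed, are in the scene too. There is more than one size of the part that bears pot_mid; the job needs the smaller.

How it is judged (in metres and radians):
On the way:
1. the hood is fully down: its rim on the carrier's shoulder, the catch not yet pushed (height (world z) of hood_mid below 0.118 m and horizontal distance between hood_mid and carrier_shoulder below 0.008 m and angle between hood_mid's own z axis and vertical below 0.08 rad and value of joint catch below 0.06 rad), for 0.1 s.
At the end, for the whole second after the job is handed in: Hood down on the shoulder (mid point below 118 mm, within 8 mm of the carrier's axis, level within 0.08 rad) and turned until the catch is past 0.16 rad; pot upright (0.15 rad) within 15 mm of the axis; bottle, bowl and spatula within 30 mm of their starts (value of joint catch above 0.16 rad and height (world z) of hood_mid below 0.118 m and horizontal distance between hood_mid and carrier_shoulder below 0.008 m and angle between hood_mid's own z axis and vertical below 0.08 rad and horizontal distance between pot_mid and carrier_shoulder below 0.015 m and angle between pot_mid's own z axis and vertical below 0.15 rad and distance of each of bottle_mid, bowl_mid, spatula_grip from where it was at the start of the episode below 0.03 m); the robot touches nothing.
It fails at once if the pot is tipped over or lifted out (angle between pot_mid's own z axis and vertical above 0.3 rad or height (world z) of pot_mid above 0.085 m).
It fails at once if a bystander is knocked away (distance of any of bottle_mid, bowl_mid, spatula_grip from where it was at the start of the episode above 0.06 m).
It also fails if it takes over 67 s, if anything falls off the work surface, if the arm or the gripper's body presses on something with over 40 N, if the wrist force passes 120 N, or if a joint passes its speed limit or range.

## Robot

A 7-joint arm with a two-finger parallel gripper is mounted at the origin on the work surface. World frame = base frame: x ahead of the robot, y to its left, z up, the work surface at z = 0. Lengths are in mm, angles in rad, forces in N, time in s.
With the tool pointing down it reaches from about 425 to 875 mm from the base axis. Payload 4.7 kg.
Tool frame: the origin (TCP) lies on the front face of the gripper's body, between the roots of the fingers; the fingertips stand 73 mm ahead of it and the grasp point (between the pads) lies 54 mm ahead of it; y points along the fingers, x is the direction in which the jaws open and shut, and the axes are right-handed (so a half turn about y gives the same grasp; the last joint's range is limited). The gripper opens to 85 mm and grips with 20 to 120 N. Pads are 22 mm wide; open, the fingers measure 114 mm over their backs; the gripper's body (76 mm by 85 mm) begins 54 mm behind the grasp point. The pads swing forward as they close: fully open they stand 13 mm farther back than shut.
Start: joints at [1.228, 0.321, -0.07, 1.45, 0.023, 1.371, -0.057], TCP at [227.013, -609.083, 303.949] pointing down, gripper open.
Joint ranges: [-2.86, 2.86], [-0.3, 2.09], [-1.38, 1.24], [0.06, 2.45], [-1.56, 4.7], [0.09, 2.05], [-2.69, 2.69]. Speed limits (rad/s): [2.57, 2.57, 3.14, 3.14, 3.14, 3.14, 3.14].

## Interface

Orientations are given as a unit quaternion [w, x, y, z].
In Python, from station import r gives the robot as it stands.
- The arm moves only by the tool send_rows, never from a script. Its argument "increments" is a list of rows, each a list of 7 numbers: the turn, a rotation vector about the tool's x, y, z normalised to -1 to 1, where 1 is 360 degrees, then the shift along the tool's x, y, z normalised to -1 to 1, where 1 is 0.5 m, then the opening, from 0 (shut) to 1 (fully open). A call has 1 to 20 rows; each row is the pose to reach, as a shift and turn from the pose commanded when the call began, along the tool's axes at that moment, turning the shorter way round; what a row does not reach only later rows make up. A row lasts 1/8 s, in which the tool goes at most 62.5 mm and 10.7 degrees, less where a joint would pass 70% of its speed; a pose out of reach is approached as far as the arm can. A call with a number of a shift or a turn outside -1 to 1 is refused whole. A call with a gripper value outside its range is refused whole. The fingers move at their own pace and stop on an object; "force" is the grip in N (left out, the last holds). Time passes only in rows, so rows that repeat a pose let the fingers close. It gives the time, the measured TCP pose, the force and the opening at its end, in the units of the state.
- r.read_state(): the state, without advancing time (a new reading comes with each control period).
- r.snapshot(name): name is "scene" or "top" or "wrist"; returns (picture, depth): 480x640x3 uint8, red, green, blue; 480x640 float32, mm along the optical axis (not along the pixel's ray), 0 where there is no reading.
- r.camera_params(name): a dict with "fovy" (degrees; the focal length in pixels is half the picture's height over the tangent of half this angle, whatever the lens; pixels are square), "cx", "cy" (the principal point, pixels), "R" (3x3) and "t" (3): a world point X has camera coordinates R X + t. Camera axes: x right, y down, z forward; pixel columns grow to the right and rows downward; lengths in mm; the calibration is good to about 2 mm. A picture is of the moment at which its call begins: read the wrist's pose just before it. camera_params takes no time and is no camera call; for the wrist camera it gives the pose at the moment of the call.
- r.hand_in(): hands the job in, once; it reports no verdict.
The state is a dict: "time_s": time; "joints": joint angles; "qd": joint speeds; "joint_efforts": joint torques, N m; "position": TCP position; "eef_rot": TCP orientation; "contact_force": force on the tool from outside, world axes, zero at the start; "moment": the same for the moment, N m; "gripper_width": finger opening in mm.
Only numpy, scipy, OpenCV 4.12 (cv2) and the standard library are available. Lean on these libraries where they do the work, as an engineer would, in place of code of your own. Each camera call takes 0.05 s, during which the arm holds its last target.

## Working session

There is one attempt and no reset: what is moved stays moved. The work goes in short steps, Python scripts to look and compute and a tool call to move; the robot and the scene stay as the last step left them, time stands still between calls to the robot, and variables do not carry over. Pictures are saved under pics/ and viewed, and the job is handed in when it is done.

Besides the shell and the picture viewer there is one more tool, called after "Request:" as a command line: name --pt "numbers of a row" for each row, then --argument value for the rest. send_rows: Moves the arm, as the interface text tells. Its arguments: {"type":"object","properties":{"increments":{"type":"array"},"force":{"type":"number"}},"required":["increments"]}

```bash
mkdir -p pics; ls; python3 - <<'E'
from station import r
import cv2,numpy as np
for n in ["scene","top","wrist"]:
    p=r.camera_params(n); im,d=r.snapshot(n)
    cv2.imwrite(f"pics/{n}0.png",im[:,:,::-1]); np.save(f"pics/{n}0_d.npy",d)
    print(n,p["fovy"],p["cx"],p["cy"],np.round(p["R"],3).tolist(),np.round(p["t"],1).tolist(), np.round(-p["R"].T@p["t"],0))
print(r.read_state())
E
```

```text
pics
scene 57.186017590735766 316.2500579610315 241.1618022018504 [[-0.474, 0.88, -0.001], [0.547, 0.294, -0.784], [-0.69, -0.373, -0.62]] [278.2, -277.0, 1594.3] [1384.  430.  772.]
top 56.43744992524832 315.3896709716657 242.67851702531752 [[0.012, -1.0, 0.011], [-0.994, -0.013, -0.112], [0.112, -0.01, -0.994]] [-25.5, 590.4, 1334.6] [ 437.   -5. 1393.]
wrist 60.58386956476151 320.54011324188656 236.2269593045313 [[0.349, -0.937, -0.002], [-0.892, -0.333, 0.306], [-0.287, -0.105, -0.952]] [-648.9, -40.1, 380.4] [ 300. -581.  373.]
{'time_s': 0.15, 'joints': array([ 1.2280883 ,  0.32167965, -0.07008663,  1.45141462,  0.02259426,
        1.37080141, -0.05689909]), 'qd': array([ 0.00168807, -0.00177217, -0.00093724, -0.00466837, -0.0002834 ,
        0.00210868, -0.00089997]), 'joint_efforts': array([ 9.00674131e-04, -4.94093692e+01, -3.82507090e-01, -3.14683950e+01,
        1.29476227e-02,  8.25516094e-03, -3.04703292e-05]), 'position': array([ 226.89358915, -608.78623578,  303.04723076]), 'eef_rot': array([ 0.58108066, -0.58051695,  0.40378279, -0.40287069]), 'contact_force': array([-0.3553096 , -0.00289907, -0.42734007]), 'moment': array([-0.00719415,  0.01665405, -0.03581358]), 'gripper_width': 84.96526916632484}
```

View pics/top0.png

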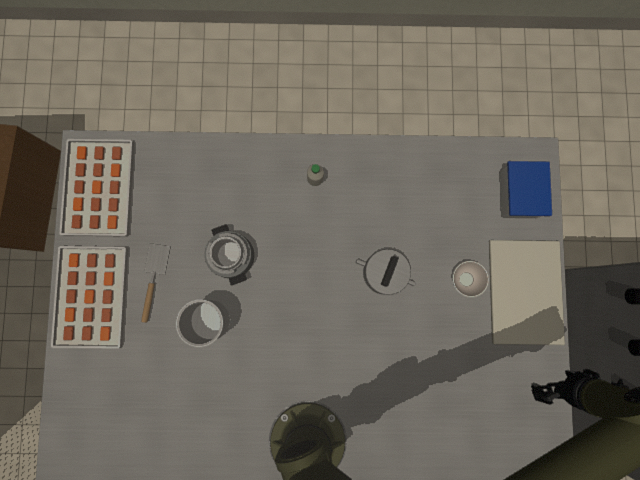

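View pics/scene0.png

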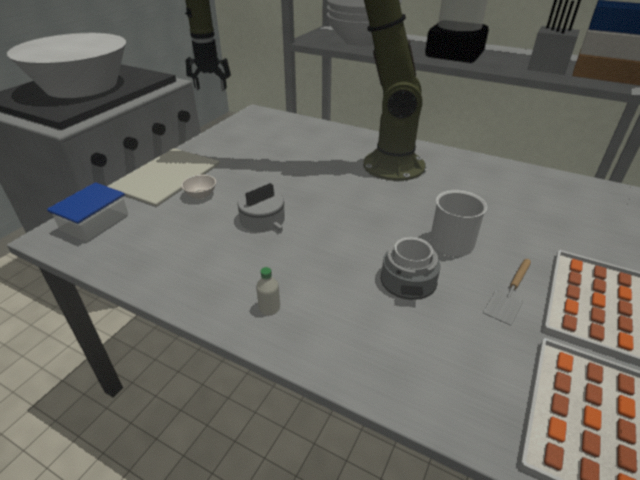

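View pics/wrist0.png

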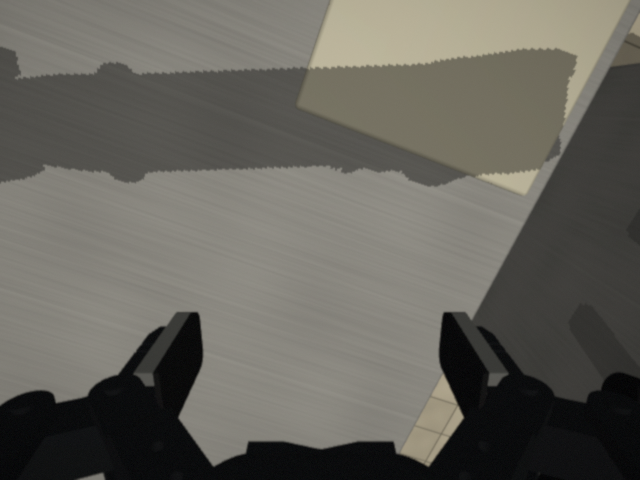

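```bash
python3 - <<'E'
from scipy.spatial.transform import Rotation as R
import numpy as np
print(R.from_quat([-0.58051695,  0.40378279, -0.40287069,0.58108066]).as_matrix().round(3))
E
```

```text
[[ 0.349 -0.001  0.937]
 [-0.937  0.001  0.349]
 [-0.002 -1.    -0.   ]]
```

```bash
python3 - <<'E'
import cv2,numpy as np
im=cv2.imread("pics/top0.png")
a=cv2.resize(im[210:300,185:275],(540,540),interpolation=cv2.INTER_CUBIC)
b=cv2.resize(im[235:310,345:430],(612,540),interpolation=cv2.INTER_CUBIC)[:,:]
cv2.imwrite("pics/crop_a.png",a); cv2.imwrite("pics/crop_b.png",b)
s=cv2.imread("pics/scene0.png")[225:305,370:450]
cv2.imwrite("pics/crop_s.png",cv2.resize(s,(560,560),interpolation=cv2.INTER_CUBIC))
E
cat > h.py <<'E'
import numpy as np,cv2
from scipy.spatial.transform import Rotation as Ro
from station import r
def K(p):
    f=240/np.tan(np.radians(p["fovy"]/2)); return f
def ray(p,u,v,z):
    f=K(p); R=np.array(p["R"]);t=np.array(p["t"])
    d=R.T@np.array([(u-p["cx"])/f,(v-p["cy"])/f,1.]); c=-R.T@t
    return c+d*(z-c[2])/d[2]
def proj(p,X):
    f=K(p); c=np.array(p["R"])@np.array(X,float)+p["t"]; return p["cx"]+f*c[0]/c[2],p["cy"]+f*c[1]/c[2]
def toolR(s): q=s["eef_rot"]; return Ro.from_quat([q[1],q[2],q[3],q[0]])
def cmd(s,pos,ang=None,P=None,Rm=None):
    """row for TCP target pos; ang = world angle of tool x axis, tool y down"""
    R0=toolR(s) if Rm is None else Rm; P0=s["position"] if P is None else P
    sh=R0.inv().apply(np.array(pos)-P0)/500
    if ang is None: rv=np.zeros(3)
    else:
        x=np.array([np.cos(ang),np.sin(ang),0]);y=np.array([0,0,-1.]);z=np.cross(x,y)
        rv=(R0.inv()*Ro.from_matrix(np.c_[x,y,z])).as_rotvec()/(2*np.pi)
    return np.r_[rv,sh].round(5)
E
```

```text
(no output)
```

View pics/crop_a.png

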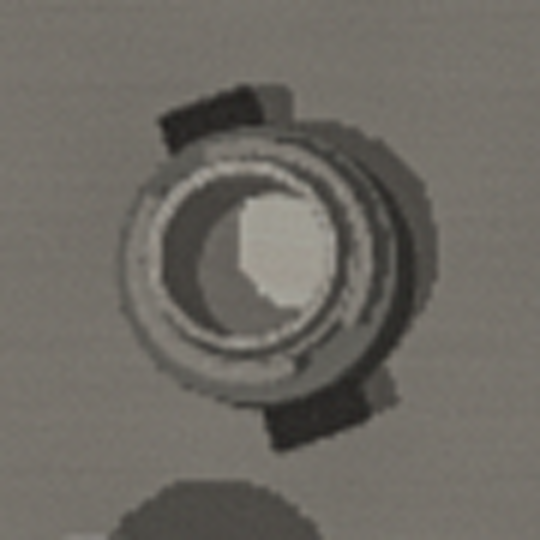

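View pics/crop_b.png

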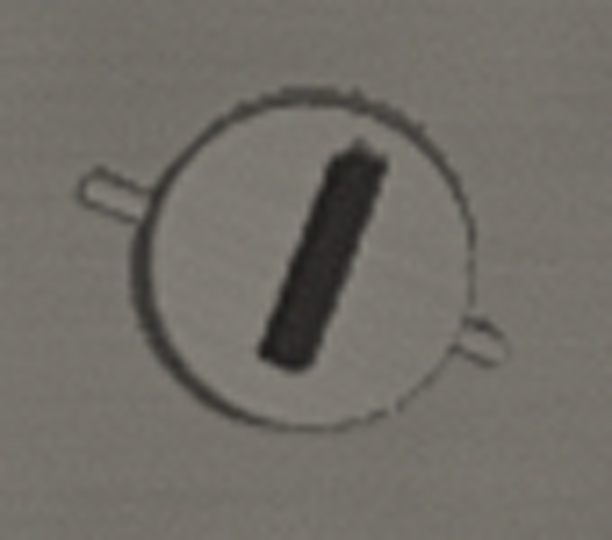

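View pics/crop_s.png

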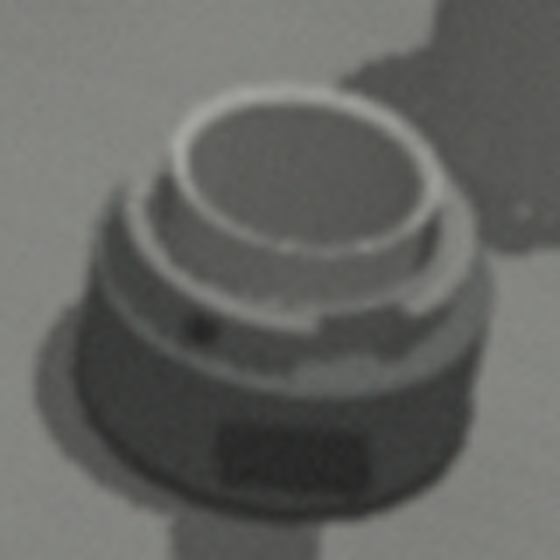

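```bash
python3 - <<'E'
from h import *
im=cv2.imread("pics/top0.png"); p=r.camera_params("top"); d=np.load("pics/top0_d.npy")
g=im.max(2)
def dark(box,z,th=60):
    u0,v0,u1,v1=box
    m=(g[v0:v1,u0:u1]<th).astype(np.uint8)
    n,l,st,c=cv2.connectedComponentsWithStats(m)
    for i in range(1,n):
        if st[i,4]>20:
            pts=np.argwhere(l==i)[:,::-1]+[u0,v0]
            W=np.array([ray(p,u,v,z)[:2] for u,v in pts])
            c_=W.mean(0); w,V=np.linalg.eigh(np.cov(W.T)); 
            print(st[i],c_.round(1),np.degrees(np.arctan2(V[1,1],V[0,1])).round(1),(np.sqrt(w*12)).round(1))
print("bar");dark((345,235,430,310),106)
print("grips");dark((195,215,265,295),46)
for n,(u,v) in dict(bottle=(316,170),bowl=(470,279),can=(200,323),spat=(152,290)).items(): print(n,ray(p,u,v,60).round(0), d[v,u])
s=r.snapshot  # no call
# spot depth
for (u,v) in [(388,290),(229,238),(245,262),(229,252)]:
    print(u,v,d[v,u])
E
```

```text
bar
[ 36  21  17  30 216] [ 504.3 -230.8] 158.3 [19.8 90. ]
grips
[17 10 17 10 92] [626.5 271.8] 107.8 [17.6 50.1]
[ 34  24  25  46 228] [504.9 198.9] 153.0 [ 39.6 138.8]
bottle [811. -17.  60.] 1305.956
bowl [ 485. -480.   60.] 1396.1266
can [346. 318.  60.] 1367.6361
spat [441. 463.  60.] 1372.2604
388 290 1321.3842
229 238 1301.3845
245 262 1336.54
229 252 1381.955
```

```bash
python3 - <<'E'
from h import *
p=r.camera_params("top"); c=ray(p,229,254,60); print(c, ray(p,238.5,280,46),ray(p,220,230,46))
s=r.read_state()
a=np.radians(68); z=np.array([-np.sin(a),np.cos(a),0])
T=c.copy();T[2]=290; T=T-40*z
print(T,cmd(s,T,a), cmd(s,[420,-150,320],np.radians(0)))
E
```

```text
[550.30441977 239.58994707  60.        ] [473.71564335 211.1306158   46.        ] [624.1473906 271.8476893  46.       ]
[587.39177395 224.60568333 290.        ] [-2.8000e-04 -3.8210e-01 -1.3000e-04 -1.3099e+00  2.7980e-02  1.2578e+00] [-1.4000e-04 -1.9321e-01 -2.2000e-04 -7.2491e-01 -3.2860e-02  6.8240e-01]
```

```bash
python3 - <<'E'
from h import *
s=r.read_state()
a=np.radians(68); z=np.array([-np.sin(a),np.cos(a),0])
T=np.array([504,-231,310.])-40*z
print(T,cmd(s,T,a))
E
```

```text
[ 541.08735418 -245.98426374  310.        ] [-2.8000e-04 -3.8210e-01 -1.3000e-04 -4.6041e-01 -1.3280e-02  8.4226e-01]
```

Request:
send_rows --pt "0 -0.382 0 -0.46 -0.013 0.842 1" --pt "0 -0.382 0 -0.46 -0.013 0.842 1" --pt "0 -0.382 0 -0.46 -0.013 0.842 1" --pt "0 -0.382 0 -0.46 -0.013 0.842 1" --pt "0 -0.382 0 -0.46 -0.013 0.842 1" --pt "0 -0.382 0 -0.46 -0.013 0.842 1" --pt "0 -0.382 0 -0.46 -0.013 0.842 1" --pt "0 -0.382 0 -0.46 -0.013 0.842 1" --pt "0 -0.382 0 -0.46 -0.013 0.842 1" --pt "0 -0.382 0 -0.46 -0.013 0.842 1" --pt "0 -0.382 0 -0.46 -0.013 0.842 1" --pt "0 -0.382 0 -0.46 -0.013 0.842 1" --pt "0 -0.382 0 -0.46 -0.013 0.842 1" --pt "0 -0.382 0 -0.46 -0.013 0.842 1" --pt "0 -0.382 0 -0.46 -0.013 0.842 1" --pt "0 -0.382 0 -0.46 -0.013 0.842 1"

```text
time_s: 2.15
position: [541.1, -246.5, 310.3]
eef_rot: [0.587, -0.587, -0.395, 0.395]
contact_force: [-0.3, -0.5, 1.3]
gripper_width: 85.2
```

```bash
python3 - <<'E'
from h import *
import pickle
s=r.read_state(); p=r.camera_params("wrist"); im,d=r.snapshot("wrist")
cv2.imwrite("pics/w1.png",im[:,:,::-1]); pickle.dump((s,p,im,d),open("w1.pkl","wb")); print(s["joints"].round(3))
T=np.array([587.4,224.6,290]); print(cmd(s,T,np.radians(68)))
E
```

```text
[ 0.903  0.253 -0.617  1.568  0.148  1.368  1.456]
[-2.0000e-05 -3.2000e-04 -2.0000e-05  9.0776e-01  4.0580e-02  2.6896e-01]
```

View pics/w1.png

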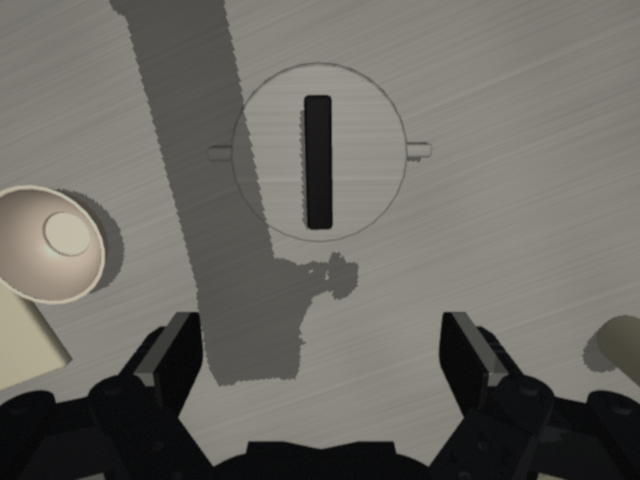

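Request:
send_rows --pt "0 0 0 0.908 0.04 0.269 1" --pt "0 0 0 0.908 0.04 0.269 1" --pt "0 0 0 0.908 0.04 0.269 1" --pt "0 0 0 0.908 0.04 0.269 1" --pt "0 0 0 0.908 0.04 0.269 1" --pt "0 0 0 0.908 0.04 0.269 1" --pt "0 0 0 0.908 0.04 0.269 1" --pt "0 0 0 0.908 0.04 0.269 1" --pt "0 0 0 0.908 0.04 0.269 1" --pt "0 0 0 0.908 0.04 0.269 1" --pt "0 0 0 0.908 0.04 0.269 1" --pt "0 0 0 0.908 0.04 0.269 1"

```text
time_s: 3.7
position: [587.3, 223.2, 290.5]
eef_rot: [-0.587, 0.587, 0.394, -0.395]
contact_force: [-0.8, -0.2, -0.3]
gripper_width: 85.7
```

```bash
python3 - <<'E'
from h import *
import pickle
s=r.read_state(); p=r.camera_params("wrist"); im,d=r.snapshot("wrist")
cv2.imwrite("pics/w2.png",im[:,:,::-1]); pickle.dump((s,p,im,d),open("w2.pkl","wb")); print(s["joints"].round(3),s["position"],s["qd"].round(3))
E
```

```text
[ 0.244  0.395 -0.84   1.505  0.298  1.374  0.567] [587.26484078 223.23732409 290.48901536] [-0.004  0.002 -0.007 -0.002 -0.003 -0.     0.001]
```

View pics/w2.png

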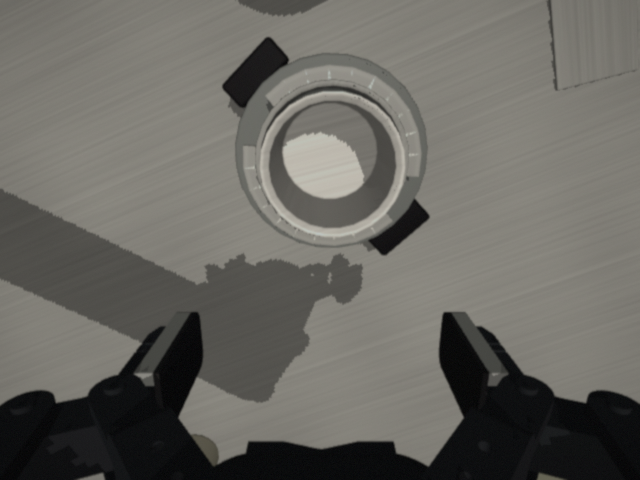

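```bash
python3 - <<'E'
import cv2
im=cv2.imread("pics/w2.png")
cv2.imwrite("pics/w2z.png",cv2.resize(im[45:255,225:440],None,fx=2.8,fy=2.8,interpolation=cv2.INTER_CUBIC))
E
```

```text
(no output)
```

View pics/w2z.png

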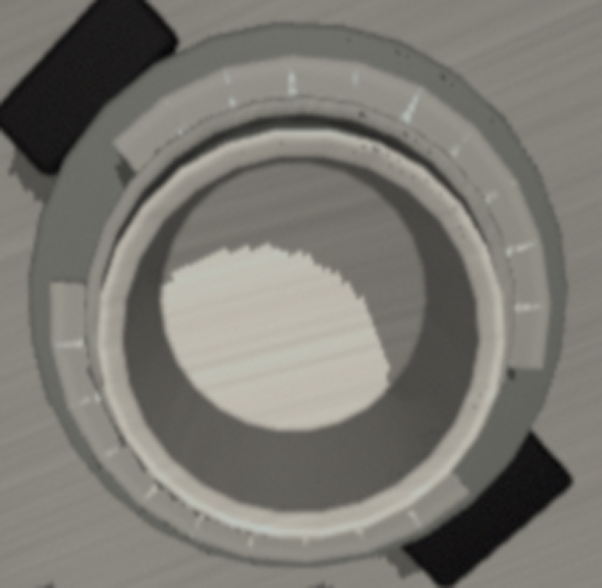

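```bash
cat > an.py <<'E'
from h import *
import pickle
s,p,im,d=pickle.load(open("w2.pkl","rb"))
px={k:(225+(u+.5)/2.8-.5,45+(v+.5)/2.8-.5) for k,(u,v) in dict(A=(115,148),B=(52,283),C=(543,370),D=(468,492)).items()}
W={k:ray(p,*q,80) for k,q in px.items()}
m1=(W["A"]+W["D"])/2;m2=(W["B"]+W["C"])/2
print({k:w.round(1) for k,w in W.items()}, m1.round(1),m2.round(1),np.linalg.norm(W["A"]-W["D"]),np.linalg.norm(W["B"]-W["C"]))
c=(m1+m2)/2
an=lambda v:np.degrees(np.arctan2(v[1],v[0]))
for k in W: print(k,an(W[k]-c).round(1))
# grips & shoulder
g=im.max(2); m=(g<35).astype(np.uint8); m[265:]=0
n,l,st,ce=cv2.connectedComponentsWithStats(m)
for i in range(1,n):
    if st[i,4]>300: print(st[i],ce[i],ray(p,*ce[i],46).round(1))
# pot rim: z=103 points in zoom
pts=[(100,330),(505,300),(303,125),(305,537)]
P=[ray(p,225+u/2.8,45+v/2.8,103) for u,v in pts]; print("pot",np.round(P,1))
# shoulder outer edge points
pts=[(28,290),(568,300),(290,22),(290,565),(100,490),(478,105)]
P=np.array([ray(p,225+u/2.8,45+v/2.8,60)[:2] for u,v in pts]); 
A=np.c_[2*P,np.ones(len(P))]; x=np.linalg.lstsq(A,(P**2).sum(1),rcond=None)[0]; print("sh",x[:2],np.sqrt(x[2]+x[:2]@x[:2]))
# hood
s,p,im,d=pickle.load(open("w1.pkl","rb"))
m=(im.max(2)<50).astype(np.uint8); m[:60]=0;m[250:]=0; m[:,:290]=0;m[:,350:]=0
n,l,st,ce=cv2.connectedComponentsWithStats(m); i=1+st[1:,4].argmax(); 
pt=np.argwhere(l==i)[:,::-1]; Wb=np.array([ray(p,u,v,106)[:2] for u,v in pt]); w,V=np.linalg.eigh(np.cov(Wb.T)); print("bar",st[i],Wb.mean(0),an(V[:,1]),np.sqrt(12*w))
rect=cv2.minAreaRect(Wb.astype(np.float32)); print(rect)
pts=[(231,152),(407,152),(319,63),(319,241)]
P=np.array([ray(p,u,v,66)[:2] for u,v in pts]); print(P.round(1),P.mean(0)) 
for q in [(360,152),(318,160)]: 
  Rm=np.array(p["R"]);f=K(p);D=d[q[1],q[0]]; X=Rm.T@(np.array([(q[0]-p["cx"])/f*D,(q[1]-p["cy"])/f*D,D])-p["t"]);print(q,X.round(1))
E
python3 an.py
```

```text
{'A': array([497. , 221.4,  80. ]), 'B': array([519.2, 194.7,  80. ]), 'C': array([583.6, 297. ,  80. ]), 'D': array([606. , 269.8,  80. ])} [551.5 245.6  80. ] [551.4 245.8  80. ] 119.21098120853809 120.90658390299328
A -155.9
B -122.3
C 57.9
D 23.9
[ 223   38   65   69 1926] [254.47923157  71.39875389] [475.8 217.5  46. ]
[ 370  200   58   54 1106] [400.34177215 228.57233273] [626. 276.  46.]
pot [[532.4 205.  103. ]
 [560.2 290.6 103. ]
 [509.5 262.7 103. ]
 [594.7 229.4 103. ]]
sh [551.14455881 245.18541561] 69.28977861335166
bar [ 304   96   28  133 3379] [ 501.39772444 -232.3234349 ] 158.784908942389 [16.89155957 87.27493726]
((503.1612243652344, -233.04006958007812), (16.988021850585938, 87.38008880615234), 68.81599426269531)
[[ 474.3 -292.5]
 [ 524.3 -169.5]
 [ 441.8 -207.5]
 [ 564.8 -257.8]] [ 501.29161707 -231.8188125 ]
(360, 152) [ 511.1 -202.3   65.2]
(318, 160) [ 499.9 -231.8  106.8]
```

```bash
python3 - <<'E'
from h import *
s=r.read_state()
print(cmd(s,[502,-232.3,200],np.radians(68.8)))
E
```

```text
[ 9.0000e-05 -2.6400e-03 -6.0000e-05 -9.0856e-01  1.8153e-01 -1.8588e-01]
```

Request:
send_rows --pt "0 -0.0026 0 -0.9086 0.1815 -0.1859 1" --pt "0 -0.0026 0 -0.9086 0.1815 -0.1859 1" --pt "0 -0.0026 0 -0.9086 0.1815 -0.1859 1" --pt "0 -0.0026 0 -0.9086 0.1815 -0.1859 1" --pt "0 -0.0026 0 -0.9086 0.1815 -0.1859 1" --pt "0 -0.0026 0 -0.9086 0.1815 -0.1859 1" --pt "0 -0.0026 0 -0.9086 0.1815 -0.1859 1" --pt "0 -0.0026 0 -0.9086 0.1815 -0.1859 1" --pt "0 -0.0026 0 -0.9086 0.1815 -0.1859 1" --pt "0 -0.0026 0 -0.9086 0.1815 -0.1859 1" --pt "0 -0.0026 0 -0.9086 0.1815 -0.1859 1" --pt "0 -0.0026 0 -0.9086 0.1815 -0.1859 1"

```text
time_s: 5.25
position: [503.0, -230.0, 200.0]
eef_rot: [-0.582, 0.583, 0.401, -0.401]
contact_force: [0.7, -0.3, -0.0]
gripper_width: 85.4
```

```bash
python3 - <<'E'
from h import *
s=r.read_state()
x=toolR(s).as_matrix()[:,0]; print(s["position"],np.degrees(np.arctan2(x[1],x[0])),toolR(s).as_matrix()[:,1],s["contact_force"])
print(cmd(s,[502,-232.3,146],np.radians(68.8)))
E
```

```text
[ 503.03860744 -230.01939034  200.02579651] 69.0229428353392 [ 5.11966136e-04 -3.37013667e-04 -9.99999812e-01] [ 0.68977607 -0.34831567 -0.0457782 ]
[ 1.0000e-04  6.2000e-04 -2.0000e-05 -4.9900e-03  1.0805e-01  3.7000e-04]
```

Request:
send_rows --pt "0 0 0 -0.003 0.05 0 1" --pt "0 0 0 -0.003 0.1 0 1" --pt "0 0 0 -0.003 0.108 0 1" --pt "0 0 0 -0.003 0.108 0 1"

```text
time_s: 5.75
position: [502.4, -232.3, 146.1]
eef_rot: [-0.583, 0.583, 0.4, -0.4]
contact_force: [0.1, 0.1, 0.7]
gripper_width: 85.8
```

```bash
python3 - <<'E'
from h import *
s=r.read_state(); im,d=r.snapshot("wrist"); cv2.imwrite("pics/w3.png",im[:,:,::-1])
print(s["position"],s["contact_force"],s["qd"].round(3),cmd(s,[502,-232.3,146],np.radians(68.8)))
E
```

```text
[ 502.36825942 -232.28033209  146.11632177] [0.12619462 0.11336568 0.65104886] [ 0.004 -0.013 -0.002 -0.015 -0.002 -0.002 -0.   ] [ 6.0e-05  4.0e-04  1.0e-05 -3.0e-04  2.3e-04  6.7e-04]
```

View pics/w3.png

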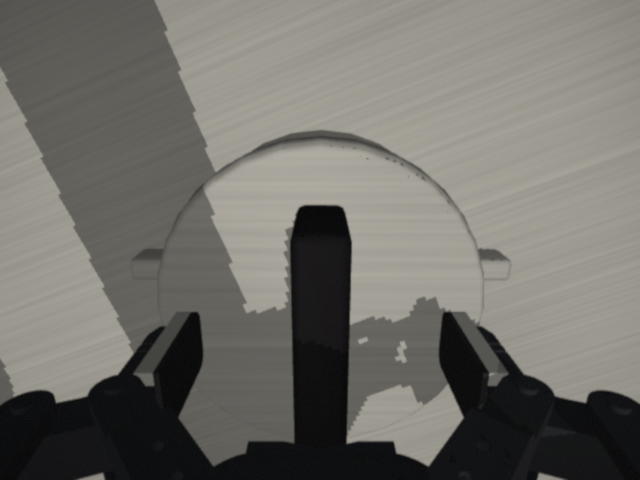

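```bash
python3 - <<'E'
from h import *
p=r.camera_params("wrist"); R=toolR(r.read_state());P=r.read_state()["position"]
for q in [(147,264),(497,263)]:
    print(q,[R.inv().apply(ray(p,*q,z)-P).round(1) for z in (18,24)])
for q in [(298,240),(350,240),(300,207),(343,207)]:
    print(q,[R.inv().apply(ray(p,*q,z)-P).round(1) for z in (106,66)])
E
```

```text
(147, 264) [array([-90.4, 128.6,  -0.3]), array([-87.6, 122.6,   2.1])]
(497, 263) [array([ 91.5, 128.6,   0.2]), array([ 88.7, 122.6,   2.6])]
(298, 240) [array([-6.5, 40.6, 41.9]), array([-8.8, 80.6, 28.7])]
(350, 240) [array([ 8.3, 40.6, 41.9]), array([11.3, 80.6, 28.7])]
(300, 207) [array([-5.8, 40.5, 51.5]), array([-7.8, 80.6, 41.8])]
(343, 207) [array([ 6.1, 40.5, 51.5]), array([ 8.4, 80.6, 41.8])]
```

Request:
send_rows --pt "0 0 0 0 0 0 0" --pt "0 0 0 0 0 0 0" --pt "0 0 0 0 0 0 0" --pt "0 0 0 0 0 0 0" --pt "0 0 0 0 0 0 0" --pt "0 0 0 0 0 0 0" --pt "0 0 0 0 0 0 0" --force 60

```text
time_s: 6.68
position: [502.1, -232.6, 145.9]
eef_rot: [-0.583, 0.583, 0.4, -0.4]
contact_force: [0.2, 0.3, 3.3]
gripper_width: 17.3
```

Request:
send_rows --pt "0 0 0 0 -0.03 0 0" --pt "0 0 0 0 -0.1 0 0" --pt "0 0 0 0 -0.2 0 0" --pt "0 0 0 0 -0.29 0 0" --pt "0 0 0 0 -0.29 0 0" --pt "0 0 0 0 -0.29 0 0"

```text
time_s: 7.42
position: [501.2, -232.5, 289.9]
eef_rot: [0.584, -0.583, -0.4, 0.4]
contact_force: [0.1, -1.1, -3.0]
gripper_width: 17.3
```

```bash
python3 - <<'E'
from h import *
s=r.read_state(); p=r.camera_params("wrist"); im,d=r.snapshot("wrist"); cv2.imwrite("pics/w4.png",im[:,:,::-1])
print(s["position"],s["contact_force"],s["moment"],s["qd"].round(3),s["gripper_width"])
ang=np.radians(130.9); print(cmd(s,[551.4,245.6,285],ang))
im2,d=r.snapshot("scene"); cv2.imwrite("pics/s4.png",im2[:,:,::-1])
E
```

```text
[ 501.24600424 -232.48963149  289.87556026] [ 0.1004054  -1.09547047 -3.03848857] [ 0.01502836  0.05163889 -0.01119955] [-0.003  0.019  0.003  0.024  0.    -0.001 -0.   ] 17.277457563388978
[-2.6000e-04 -1.7224e-01  1.0000e-04  9.2815e-01  9.9000e-03  2.5074e-01]
```

View pics/w4.png

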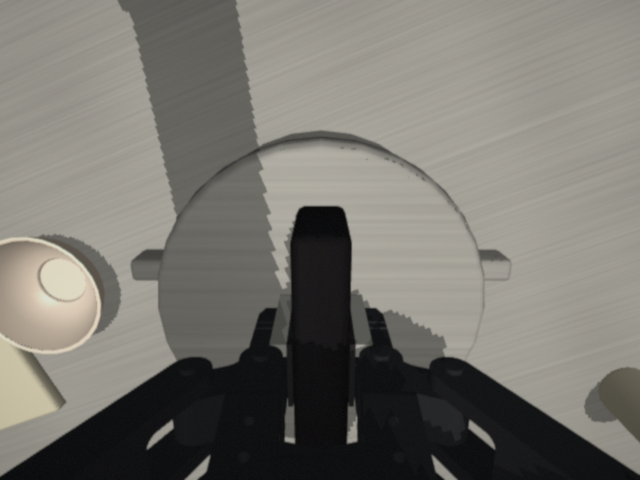

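View pics/s4.png

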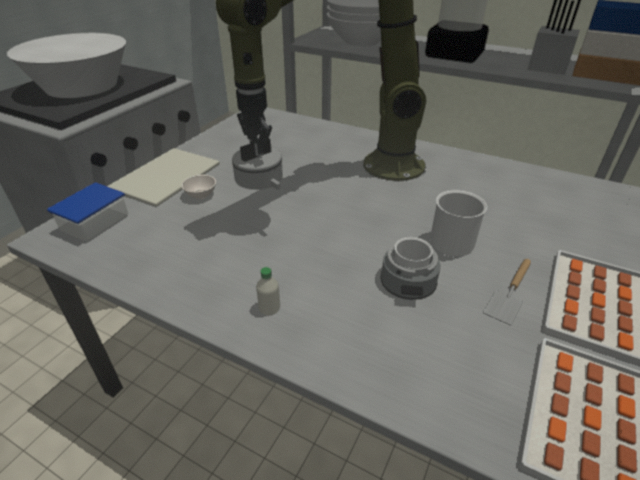

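Request:
send_rows --pt "0 -0.172 0 0.928 0.01 0.25 0" --pt "0 -0.172 0 0.928 0.01 0.25 0" --pt "0 -0.172 0 0.928 0.01 0.25 0" --pt "0 -0.172 0 0.928 0.01 0.25 0" --pt "0 -0.172 0 0.928 0.01 0.25 0" --pt "0 -0.172 0 0.928 0.01 0.25 0" --pt "0 -0.172 0 0.928 0.01 0.25 0" --pt "0 -0.172 0 0.928 0.01 0.25 0" --pt "0 -0.172 0 0.928 0.01 0.25 0" --pt "0 -0.172 0 0.928 0.01 0.25 0" --pt "0 -0.172 0 0.928 0.01 0.25 0" --pt "0 -0.172 0 0.928 0.01 0.25 0" --pt "0 -0.172 0 0.928 0.01 0.25 0"

```text
time_s: 9.15
position: [552.7, 244.4, 285.7]
eef_rot: [0.295, -0.295, -0.643, 0.643]
contact_force: [-0.3, 0.1, -2.2]
gripper_width: 17.1
```

```bash
python3 - <<'E'
from h import *
s=r.read_state(); x=toolR(s).as_matrix()[:,0]
print(s["position"],np.degrees(np.arctan2(x[1],x[0])),toolR(s).as_matrix()[:,1],s["contact_force"],s["qd"].round(3),s["joints"].round(3))
p=r.camera_params("wrist"); im,d=r.snapshot("wrist"); cv2.imwrite("pics/w5.png",im[:,:,::-1])
print(cmd(s,[552,246.2,246],np.radians(130.9)))
E
```

```text
[552.67168637 244.39314224 285.71742064] 130.73340297035185 [ 2.63790390e-04 -4.20216876e-04 -9.99999877e-01] [-0.29919821  0.08028298 -2.18486879] [-0.007  0.001 -0.004 -0.004 -0.    -0.002  0.001] [ 0.329  0.392 -0.999  1.57   0.335  1.364  1.577]
[-1.000e-05 -4.600e-04 -8.000e-05  3.650e-03  7.943e-02 -1.350e-03]
```

View pics/w5.png

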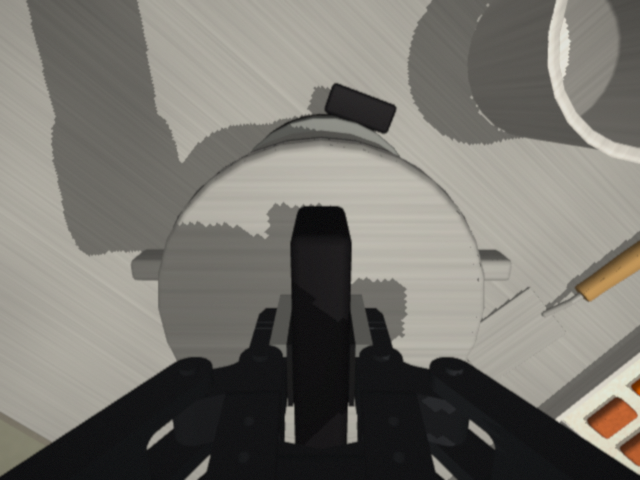

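Request:
send_rows --pt "0 -0.0005 0 0.0036 0.03 -0.0013 0" --pt "0 -0.0005 0 0.0036 0.06 -0.0013 0" --pt "0 -0.0005 0 0.0036 0.09 -0.0013 0" --pt "0 -0.0005 0 0.0036 0.105 -0.0013 0" --pt "0 -0.0005 0 0.0036 0.105 -0.0013 0" --pt "0 -0.0005 0 0.0036 0.105 -0.0013 0"

```text
time_s: 9.95
position: [552.0, 247.3, 233.6]
eef_rot: [-0.293, 0.293, 0.644, -0.643]
contact_force: [0.0, 0.1, -3.4]
gripper_width: 17.0
```

```bash
python3 - <<'E'
from h import *
s=r.read_state(); x=toolR(s).as_matrix()[:,0]
print(s["position"],np.degrees(np.arctan2(x[1],x[0])),s["contact_force"],s["qd"].round(3))
print(cmd(s,[552,246.2,210],np.radians(130.9)))
E
```

```text
[551.96029051 247.34659031 233.59853522] 131.0038046898833 [ 1.78366736e-03  5.41724127e-02 -3.42054576e+00] [ 0.    -0.006 -0.005 -0.002  0.002  0.001 -0.002]
[ 1.30e-04  2.90e-04 -2.00e-05 -1.78e-03  4.72e-02  1.48e-03]
```

Request:
send_rows --pt "0 0 0 -0.0008 0.006 0.0007 0" --pt "0 0 0 -0.0008 0.012 0.0007 0" --pt "0 0 0 -0.0008 0.018 0.0007 0" --pt "0 0 0 -0.0008 0.022 0.0007 0" --pt "0 0 0 -0.0008 0.022 0.0007 0"

```text
time_s: 10.58
position: [551.6, 246.4, 221.9]
eef_rot: [0.293, -0.293, -0.643, 0.644]
contact_force: [-0.1, -0.5, -2.1]
gripper_width: 17.2
```

```bash
python3 - <<'E'
from h import *
s=r.read_state(); x=toolR(s).as_matrix()[:,0]
print(s["position"],np.degrees(np.arctan2(x[1],x[0])),s["contact_force"],s["moment"],s["qd"].round(3))
E
```

```text
[551.64070383 246.4348333  221.86744293] 130.99727496187006 [-0.14151541 -0.48269092 -2.12474653] [-0.09766273  0.01967349  0.0358697 ] [ 0.001 -0.001 -0.002 -0.004 -0.001  0.004  0.002]
```

Still free at the lug-top height; continuing down slowly.

Request:
send_rows --pt "0 0 0 0 0.004 0 0" --pt "0 0 0 0 0.008 0 0" --pt "0 0 0 0 0.012 0 0" --pt "0 0 0 0 0.014 0 0"

```text
time_s: 11.08
position: [551.7, 246.5, 214.9]
eef_rot: [0.293, -0.293, -0.643, 0.644]
contact_force: [0.1, -0.7, -2.4]
gripper_width: 17.1
```

```bash
python3 - <<'E'
from h import *
s=r.read_state(); x=toolR(s).as_matrix()[:,0]
print(s["position"],np.degrees(np.arctan2(x[1],x[0])),s["contact_force"],s["moment"],s["qd"].round(3))
E
```

```text
[551.68728273 246.45343959 214.90378096] 130.99761212271574 [ 0.0521297  -0.68037236 -2.38638658] [-0.18761996  0.02515906 -0.01293999] [-0.005  0.006  0.002  0.007  0.005 -0.011 -0.003]
```

Request:
send_rows --pt "0 0 0 0 0.004 0 0" --pt "0 0 0 0 0.008 0 0" --pt "0 0 0 0 0.012 0 0" --pt "0 0 0 0 0.015 0 0" --pt "0 0 0 0 0.017 0 0"

```text
time_s: 11.7
position: [551.7, 246.5, 206.5]
eef_rot: [0.293, -0.293, -0.643, 0.643]
contact_force: [-0.8, -0.7, -2.9]
gripper_width: 17.4
```

```bash
python3 - <<'E'
from h import *
s=r.read_state(); x=toolR(s).as_matrix()[:,0]
print(s["position"],np.degrees(np.arctan2(x[1],x[0])),s["contact_force"],s["moment"],s["qd"].round(3))
E
```

```text
[551.70873834 246.50123501 206.50451462] 130.9987057650717 [-0.78144568 -0.66943197 -2.90290471] [-0.28301469  0.08604476  0.02279525] [-0.004  0.005  0.005  0.01   0.007 -0.012 -0.004]
```

Request:
send_rows --pt "0 0 0 0 0.001 0 0" --pt "0 0 0 0 0.002 0 0" --pt "0 0 0 0 0.002 0 0"

```text
time_s: 12.08
position: [551.6, 246.5, 206.0]
eef_rot: [0.293, -0.293, -0.643, 0.644]
contact_force: [-1.5, -2.5, 1.6]
gripper_width: 17.1
```

```bash
python3 - <<'E'
from h import *
s=r.read_state(); x=toolR(s).as_matrix()[:,0]
print(s["position"],np.degrees(np.arctan2(x[1],x[0])),s["contact_force"],s["moment"],s["qd"].round(3))
E
```

```text
[551.63825743 246.4882806  206.01165675] 130.99584132359996 [-1.5484831  -2.5171824   1.55262197] [-0.54909915  0.51272307  0.05541867] [-0.001  0.     0.002  0.     0.001 -0.001 -0.002]
```

Request:
send_rows --pt "0 0 0 0 0.002 0 0.5" --pt "0 0 0 0 0 0 0.5" --pt "0 0 0 0 0 0 0.5" --pt "0 0 0 0 0 0 0.5"

```text
time_s: 12.58
position: [551.8, 246.6, 205.7]
eef_rot: [-0.293, 0.293, 0.644, -0.643]
contact_force: [0.2, -1.1, 0.1]
gripper_width: 42.6
```

```bash
python3 - <<'E'
from h import *
s=r.read_state(); print(s["position"],s["contact_force"],s["gripper_width"])
p=r.camera_params("wrist"); im,d=r.snapshot("wrist"); cv2.imwrite("pics/w6.png",im[:,:,::-1])
im,d=r.snapshot("scene"); cv2.imwrite("pics/s6.png",cv2.resize(im[200:330,340:510,::-1],None,fx=4,fy=4))
R=toolR(s);P=s["position"]
np.save("w6d.npy",d)
E
```

```text
[551.84174597 246.63530018 205.70599511] [ 0.20714025 -1.08900979  0.06556314] 42.5643994621452
```

View pics/w6.png

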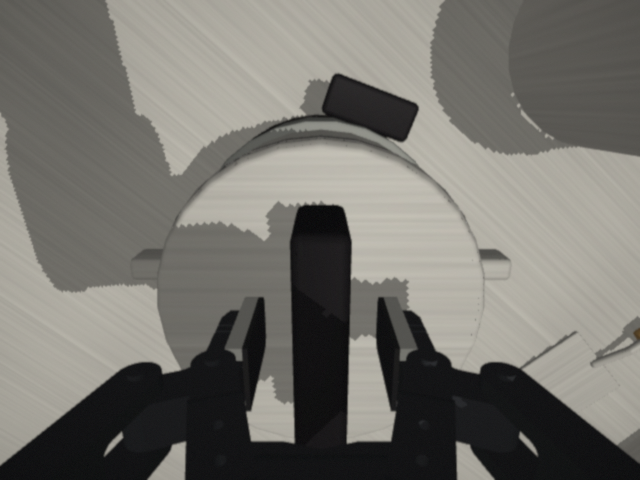

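View pics/s6.png

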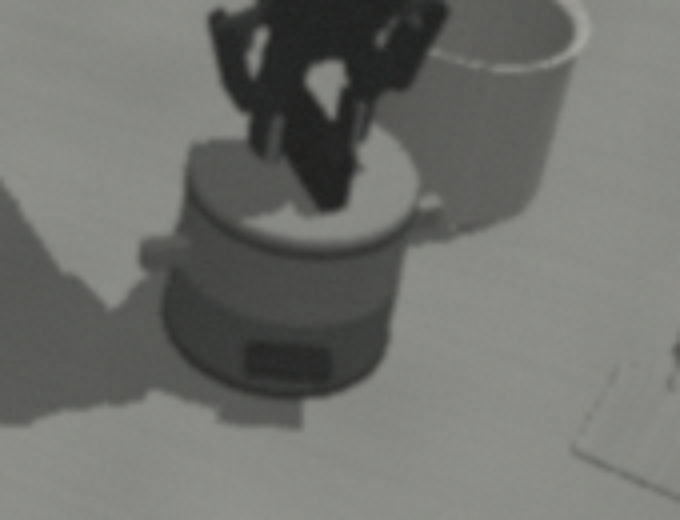

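Request:
send_rows --pt "0 0 0 0 0 0 0" --pt "0 0 0 0 0 0 0" --pt "0 0 0 0 0 0 0" --pt "0 0 0 0 0 0 0" --pt "0 0.014 0 0 0 0 0" --pt "0 0.028 0 0 0 0 0" --pt "0 0.042 0 0 0 0 0" --pt "0 0.055 0 0 0 0 0" --pt "0 0.055 0 0 0 0 0" --force 50

```text
time_s: 13.8
position: [551.6, 246.7, 205.7]
eef_rot: [0.399, -0.399, -0.584, 0.584]
contact_force: [-0.1, -0.1, 2.0]
gripper_width: 17.6
```

```bash
cat > st.py <<'E'
from h import *
s=r.read_state(); x=toolR(s).as_matrix()[:,0]
print(s["position"].round(2),np.degrees(np.arctan2(x[1],x[0])).round(2),s["contact_force"].round(2),s["moment"].round(3),s["gripper_width"],s["joint_efforts"].round(2))
E
python3 st.py
```

```text
[551.64 246.67 205.73] 111.24 [-0.12 -0.05  2.03] [-0.074  0.102 -0.142] 17.646949816357527 [ -0.18 -40.81  -9.99 -27.83   0.12  -0.13  -0.09]
```

Request:
send_rows --pt "0 0.012 0 0 0 0 0" --pt "0 0.022 0 0 0 0 0" --pt "0 0.022 0 0 0 0 0"

```text
time_s: 14.18
position: [551.7, 246.7, 205.7]
eef_rot: [-0.438, 0.438, 0.555, -0.555]
contact_force: [-0.1, 0.1, 1.5]
gripper_width: 17.2
```

```bash
python3 st.py
```

```text
[551.74 246.69 205.71] 103.38 [-0.08  0.06  1.53] [ 0.044  0.06  -0.153] 17.240218733283267 [-7.000e-02 -4.098e+01 -9.520e+00 -2.776e+01  1.200e-01  1.000e-02
 -4.000e-02]
```

Request:
send_rows --pt "0 0.011 0 0 0 0 0" --pt "0 0.011 0 0 0 0 0"

```text
time_s: 14.42
position: [551.8, 246.7, 205.7]
eef_rot: [-0.457, 0.457, 0.54, -0.539]
contact_force: [-0.4, -0.1, 1.9]
gripper_width: 17.4
```

```bash
python3 st.py
```

```text
[551.77 246.68 205.72] 99.43 [-0.45 -0.1   1.91] [ 0.023  0.031 -0.16 ] 17.40139985047464 [-7.000e-02 -4.097e+01 -9.290e+00 -2.772e+01  1.300e-01  1.000e-02
 -4.000e-02]
```

Request:
send_rows --pt "0 0.011 0 0 0 0 0" --pt "0 0.011 0 0 0 0 0"

```text
time_s: 14.68
position: [551.8, 246.6, 205.7]
eef_rot: [-0.475, 0.476, 0.523, -0.523]
contact_force: [0.5, 0.2, 0.5]
gripper_width: 17.6
```

```bash
python3 st.py
```

```text
[551.78 246.6  205.72] 95.49 [0.5  0.22 0.52] [ 0.101  0.038 -0.117] 17.612548063075554 [-8.000e-02 -4.099e+01 -9.080e+00 -2.768e+01  1.300e-01  3.000e-02
 -3.000e-02]
```

Request:
send_rows --pt "0 0.011 0 0 0 0 0" --pt "0 0.011 0 0 0 0 0"

```text
time_s: 14.92
position: [551.8, 246.6, 205.7]
eef_rot: [-0.493, 0.493, 0.507, -0.507]
contact_force: [-0.3, 0.0, 2.1]
gripper_width: 17.1
```

```bash
python3 st.py
```

```text
[551.77 246.62 205.72] 91.54 [-0.33  0.02  2.08] [ 0.105  0.028 -0.142] 17.063937490892407 [-1.000e-01 -4.099e+01 -8.870e+00 -2.764e+01  1.400e-01  3.000e-02
 -2.000e-02]
```

Request:
send_rows --pt "0 0.011 0 0 0 0 0" --pt "0 0.011 0 0 0 0 0"

```text
time_s: 15.18
position: [551.8, 246.9, 205.7]
eef_rot: [0.51, -0.51, -0.49, 0.489]
contact_force: [0.9, 0.7, 0.5]
gripper_width: 17.5
```

```bash
python3 st.py; python3 - <<'E'
from h import *
p=r.camera_params("wrist"); im,d=r.snapshot("wrist"); cv2.imwrite("pics/w7.png",im[:,:,::-1])
E
```

```text
[551.77 246.88 205.72] 87.6 [0.92 0.71 0.46] [ 0.219 -0.102 -0.104] 17.501784275372618 [  0.36 -41.3   -8.32 -27.55   0.2    0.32  -0.09]
```

View pics/w7.png

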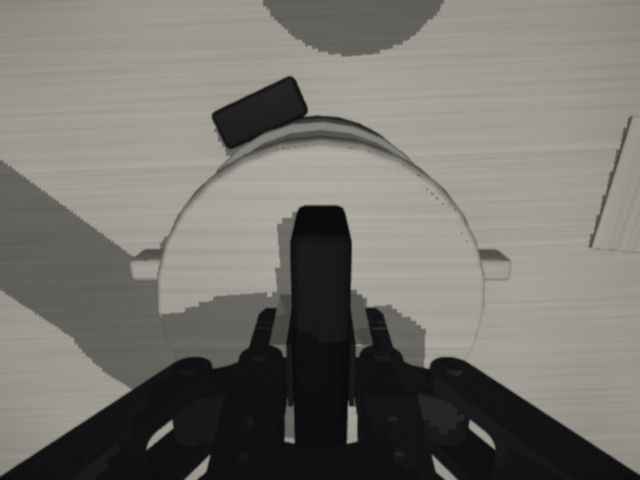

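Request:
send_rows --pt "0 0.011 0 0 0 0 0" --pt "0 0.011 0 0 0 0 0"

```text
time_s: 15.48
position: [551.8, 246.8, 205.7]
eef_rot: [0.527, -0.527, -0.472, 0.471]
contact_force: [0.8, 0.8, 1.6]
gripper_width: 17.7
```

```bash
python3 st.py
```

```text
[551.79 246.81 205.7 ] 83.61 [0.81 0.83 1.62] [ 0.252 -0.119 -0.059] 17.67169003317218 [  0.48 -41.39  -8.01 -27.43   0.23   0.45  -0.11]
```

Request:
send_rows --pt "0 0.008 0 0 0 0 0" --pt "0 0.008 0 0 0 0 0"

```text
time_s: 15.72
position: [551.9, 246.8, 205.7]
eef_rot: [0.539, -0.539, -0.458, 0.458]
contact_force: [0.1, 1.9, 1.0]
gripper_width: 17.5
```

```bash
python3 st.py
```

```text
[551.85 246.78 205.7 ] 80.74 [0.09 1.92 0.96] [ 0.313 -0.193  0.015] 17.528179940418013 [  0.58 -41.49  -7.82 -27.31   0.2    0.6   -0.11]
```

Request:
send_rows --pt "0 0.008 0 0 0 0 0" --pt "0 0.008 0 0 0 0 0"

```text
time_s: 15.98
position: [551.9, 246.7, 205.7]
eef_rot: [-0.55, 0.55, 0.444, -0.444]
contact_force: [1.3, 1.4, 1.1]
gripper_width: 17.8
```

```bash
python3 st.py
```

```text
[551.88 246.7  205.72] 77.84 [1.34 1.38 1.12] [ 0.323 -0.251 -0.034] 17.783087415972872 [  0.52 -41.53  -7.73 -27.21   0.16   0.67  -0.11]
```

Request:
send_rows --pt "0 0.006 0 0 0 0 0" --pt "0 0.006 0 0 0 0 0"

```text
time_s: 16.23
position: [552.0, 247.2, 205.8]
eef_rot: [0.559, -0.559, -0.434, 0.433]
contact_force: [3.1, 3.5, 0.5]
gripper_width: 17.5
```

```bash
python3 st.py
```

```text
[552.   247.22 205.81] 75.64 [3.08 3.5  0.5 ] [ 0.685 -0.58   0.386] 17.520511320165355 [  1.49 -41.9   -6.83 -26.57   0.11   1.54  -0.53]
```

Request:
send_rows --pt "0 0.006 0 0 0 0 0" --pt "0 0.006 0 0 0 0 0"

```text
time_s: 16.48
position: [551.8, 247.4, 205.9]
eef_rot: [0.567, -0.567, -0.424, 0.422]
contact_force: [3.7, 4.2, 0.7]
gripper_width: 17.5
```

```bash
python3 st.py
```

```text
[551.8  247.44 205.91] 73.49 [3.71 4.22 0.72] [ 0.966 -0.709  1.086] 17.53385300814799 [ 2.490e+00 -4.175e+01 -5.710e+00 -2.629e+01  2.000e-02  1.820e+00
 -1.190e+00]
```

Request:
send_rows --pt "0 0 0 0 0 0 1" --pt "0 0 0 0 0 0 1" --pt "0 0 0 0 0 0 1" --pt "0 0 0 0 0 0 1" --pt "0 0 0 0 0 0 1" --pt "0 0 0 0 -0.04 0 1" --pt "0 0 0 0 -0.1 0 1" --pt "0 0 0 0 -0.2 0 1" --pt "0 0 0 0 -0.24 -0.06 1" --pt "0 0 0 0 -0.24 -0.08 1" --pt "0 0 0 0 -0.24 -0.08 1"

```text
time_s: 17.85
position: [589.9, 234.6, 324.6]
eef_rot: [0.568, -0.567, -0.422, 0.423]
contact_force: [-0.4, 0.3, -0.1]
gripper_width: 85.7
```

```bash
python3 st.py; python3 - <<'E'
from h import *
import pickle
s=r.read_state();p=r.camera_params("wrist"); im,d=r.snapshot("wrist"); cv2.imwrite("pics/w8.png",im[:,:,::-1]); pickle.dump((s,p,im,d),open("w8.pkl","wb"))
im,d=r.snapshot("scene"); cv2.imwrite("pics/s8.png",im[:,:,::-1])
E
```

```text
[589.94 234.55 324.58] 73.34 [-0.43  0.26 -0.1 ] [ 0.007  0.017 -0.02 ] 85.68185563532872 [ 3.300e-01 -4.474e+01 -7.820e+00 -3.203e+01  1.500e-01 -6.000e-02
  2.000e-02]
```

View pics/w8.png

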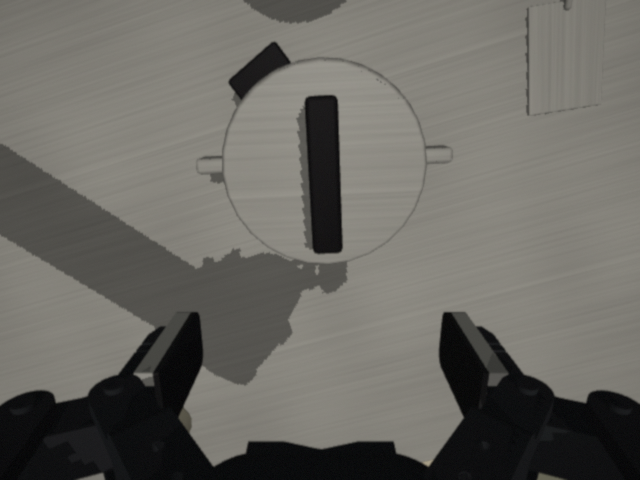

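View pics/s8.png

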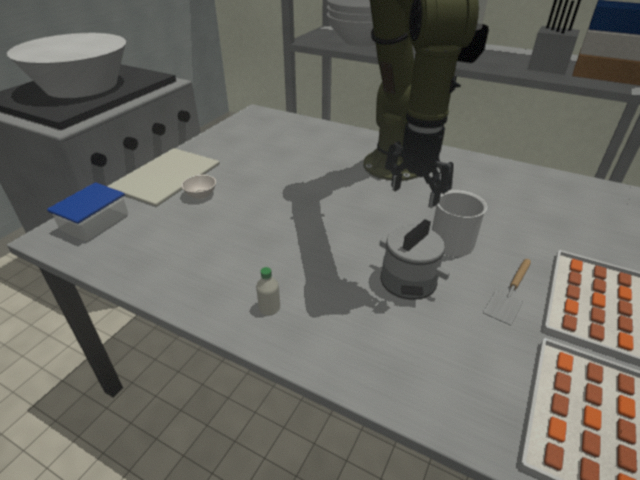

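```bash
python3 - <<'E'
from h import *
import pickle
s,p,im,d=pickle.load(open("w8.pkl","rb"))
m=(im.max(2)<50).astype(np.uint8); m[:85]=0;m[260:]=0; m[:,:295]=0;m[:,350:]=0
n,l,st,ce=cv2.connectedComponentsWithStats(m); i=1+st[1:,4].argmax()
pt=np.argwhere(l==i)[:,::-1]; Wb=np.array([ray(p,u,v,166)[:2] for u,v in pt]); print(st[i],cv2.minAreaRect(Wb.astype(np.float32)))
w,V=np.linalg.eigh(np.cov(Wb.T)); print(np.degrees(np.arctan2(V[1,1],V[0,1])))
P=np.array([ray(p,u,v,126)[:2] for u,v in [(223,160),(427,160),(324,57),(324,263)]]); print(P.round(1),P.mean(0))
Rm=np.array(p["R"]);f=K(p)
for q in [(250,160),(400,160),(340,75),(300,250),(370,240)]:
  D=d[q[1],q[0]]; X=Rm.T@(np.array([(q[0]-p["cx"])/f*D,(q[1]-p["cy"])/f*D,D])-p["t"]);print(q,X.round(1))
E
```

```text
[ 305   96   37  157 4799] ((552.607666015625, 247.3951873779297), (17.207965850830078, 87.923828125), 75.97553253173828)
165.97986950678919
[[528.8 186.4]
 [566.8 313.3]
 [488.5 266.8]
 [616.2 228.9]] [550.08832561 248.83879407]
(250, 160) [533.8 203.3 126.1]
(400, 160) [561.9 296.6 125.2]
(340, 75) [501.  273.3 125.6]
(300, 250) [601.9 215.8 126.9]
(370, 240) [608.9 264.1 126.3]
```

```bash
python3 - <<'E'
from station import r
print(r.hand_in())
E
```

```text
the job is handed in; nothing more can be done
None
```

The hood is down on the carrier's shoulder and turned clockwise to a hard stop. I let go of it and handed the job in at about 18 s; hand-in gives no verdict.

**What I did:** I found the collar gaps with the wrist camera, at about 41° in the world frame. I gripped the hood by its bar and lowered it in line with them. It passed lug height without contact and touched down at the shoulder. I released it there, gripped it again and turned it clockwise.

**Turning:** Resistance began after roughly 43°, about where the catch should start. The twisting moment jumped at about 55°, roughly 11.5° further on, which matches the catch's full 0.2 rad of travel. The grip slipped about 2.5° on the bar against the stop.

**Last checks:**
- **Height and level:** the hood's top is 125 to 127 mm above the table at five points, so the rim is on the shoulder and level.
- **Centring:** the bar's centre is about 2 mm from the collar axis. A rougher fit of the hood's edge gave about 3.5 mm. The two disagree slightly, but both are inside 8 mm.
- **Gripper:** it is open, well above the hood, with zero contact force.
- **Bystanders:** bottle, bowl and spatula look unmoved in the scene view; I did not measure them again.

**Not directly seen:** the catch and the pot are hidden under the hood. I inferred that the catch is home from the force and angle. Nothing in the forces suggested the pot was touched.

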